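Seat the insert in a shadow-box frame and hover its back cover over the holes

TASK

Put the mounted insert into the pocket of the shadow-box frame, lowering it in rather than dropping it, so that it lies flat and fully home on the pocket floor, and let go of it. Then pick up the back cover by its batten and finish while still holding it level and still about a centimetre above the frame, touching neither frame nor insert, square to the frame so that all four threaded holes show through the holes of the cover, ready for the screws. Leave everything else where it lies; either way round is right for both parts.

Things in the scene. Friction and masses are not known exactly. Their poses are not given: they have to be found in the camera images.
- frame: Brown wooden shadow-box frame, fixed, lying face down, 170 (x) x 136 (y) x 50 mm high. Origin: centre of its underside, z up. Open pocket on top, 112 (x) x 82 (y) mm, upright walls, flat floor 12 mm above the origin; flat rim at 50 mm with four threaded holes (6 mm bore, 11 mm brass collar) at x +-71, y +-54 mm.
- insert: Loose insert, about 0.1 kg: plywood board 107 (x) x 77 (y) x 10 mm; on its middle an upright pale spacer block 24 (x) x 56 (y) mm, from 10 to 36 mm above the origin, to grip along x. Origin: centre of the underside, z up. Starts flat on the table, on the other side of the frame from the cover. 2.5 mm play per side in the pocket; seated, its origin is 12 mm above the frame's.
- cover: Loose back cover, about 0.2 kg: plywood plate 170 (x) x 136 (y) x 6 mm with four 14 mm through-holes at x +-71, y +-54 mm; across the middle of its top a brown hanging batten 22 (x) x 80 (y) mm, from 6 to 38 mm above the origin, to grip along x. Origin: centre of its underside, z up. Starts flat on the table, batten up.
- frame_hole0 (a point): centre of the mouth of the frame's threaded hole 0, on the rim, at x +71, y +54 mm in the frame's axes
- frame_hole1 (a point): centre of the mouth of the frame's threaded hole 1, on the rim, at x -71, y +54 mm in the frame's axes
- frame_hole2 (a point): centre of the mouth of the frame's threaded hole 2, on the rim, at x -71, y -54 mm in the frame's axes
- frame_hole3 (a point): centre of the mouth of the frame's threaded hole 3, on the rim, at x +71, y -54 mm in the frame's axes
- cover_hole0 (a point): centre of the lower mouth of the cover's hole 0, at x +71, y +54 mm in the cover's axes
- cover_hole1 (a point): centre of the lower mouth of the cover's hole 1, at x -71, y +54 mm in the cover's axes
- cover_hole2 (a point): centre of the lower mouth of the cover's hole 2, at x -71, y -54 mm in the cover's axes
- cover_hole3 (a point): centre of the lower mouth of the cover's hole 3, at x +71, y -54 mm in the cover's axes
- screwdriver: bystander, to be left alone: screwdriver lying flat; origin at the centre of its underside
- offcut: bystander, to be left alone: dark wooden offcut 130 x 28 x 16 mm; origin at the centre of its underside
- tape_roll: bystander, to be left alone: roll of paper tape, 84 across, 24 high mm; origin at the centre of its underside
- glue_bottle: bystander, to be left alone: white bottle, 52 across, 130 high mm; origin at the centre of its underside
- small_frame: bystander, to be left alone: small brass picture frame lying flat, 100 x 130 x 14 mm; origin at the centre of its underside
- hoop: bystander, to be left alone: wooden embroidery hoop, 150 across, 12 high mm; origin at the centre of its underside
- screw_dish: bystander, to be left alone: small white dish, 80 across, 30 high mm; origin at the centre of its underside
- spool: bystander, to be left alone: grey thread spool, 34 across, 40 high mm; origin at the centre of its underside
Not all that is in view belongs to the job. What is shaped like the cover but green or orange is not meant. What is shaped like the insert but red is not meant.

How it is judged (in metres and radians):
On the way:
1. the insert lies flat and fully home in the frame's pocket, let go, while the cover is not yet held (horizontal distance between insert and frame below 0.0045 m and z of insert in the frame of frame below 0.0145 m and angle between insert's own z axis and vertical below 0.04 rad and angle between the x axis of insert and the x axis of frame, either way round below 0.07 rad and contact force between the fingers and insert below 0.1 N and contact force between the fingers and cover below 0.1 N), for 0.2 s.
At the end, for the whole second after the job is handed in: Insert in pocket, centred to 4.5 mm, down to 2.5 mm, flat to 0.04 rad, square to 0.07 rad. Cover held in the fingers, still (under 0.02 m/s, 0.1 rad/s), underside 3-25 mm above the rim, level to 0.06 rad, each hole within 5 mm of its threaded hole, either way round, touching neither (horizontal distance between insert and frame below 0.0045 m and z of insert in the frame of frame below 0.0145 m and angle between insert's own z axis and vertical below 0.04 rad and angle between the x axis of insert and the x axis of frame, either way round below 0.07 rad and ((horizontal distance between cover_hole0 and frame_hole0 below 0.005 m and horizontal distance between cover_hole1 and frame_hole1 below 0.005 m and horizontal distance between cover_hole2 and frame_hole2 below 0.005 m and horizontal distance between cover_hole3 and frame_hole3 below 0.005 m) or (horizontal distance between cover_hole0 and frame_hole2 below 0.005 m and horizontal distance between cover_hole1 and frame_hole3 below 0.005 m and horizontal distance between cover_hole2 and frame_hole0 below 0.005 m and horizontal distance between cover_hole3 and frame_hole1 below 0.005 m)) and z of cover in the frame of frame between 0.053 and 0.075 m and angle between cover's own z axis and vertical below 0.06 rad and contact force between the fingers and cover above 1 N and contact force between cover and frame below 0.1 N and contact force between cover and insert below 0.1 N and linear speed of cover below 0.02 m/s and angular speed of cover below 0.1 rad/s); the arm keeps its last pose, push and grip.
It fails at once if a bystander is pushed more than 30 mm from its place (distance of any of screwdriver, offcut, tape_roll, glue_bottle, small_frame, hoop, screw_dish, spool from where it was at the start of the episode above 0.03 m).
It fails at once if the insert is dropped into the frame: it falls freely, faster than 0.5 m/s (from more than about 13 mm) (horizontal distance between insert and frame below 0.1 m and contact force between the fingers and insert below 0.1 N and linear speed of insert above 0.5 m/s).
It also fails if it takes over 64 s, if anything falls off the work surface, if the arm or the gripper's body presses on something with over 40 N, if the wrist force passes 120 N, or if a joint passes its speed limit or range.

ROBOT

A 7-joint arm with a two-finger parallel gripper is mounted at the origin on the work surface. World frame = base frame: x ahead of the robot, y to its left, z up, the work surface at z = 0. Lengths are in mm, angles in degrees, forces in N, time in s.
With the tool pointing down it reaches from about 400 to 925 mm from the base axis. Payload 4.1 kg.
Tool frame: the origin (TCP) lies on the centre line of the jaws, within the pads' length; the fingertips stand 19 mm ahead of it and the grasp point (between the pads) is the TCP (nose_length is the distance from the TCP to the fingertips, in mm); z points along the fingers, y is the line along which they close (so a half turn about z gives the same grasp; the last joint's range is limited). The gripper opens to 85 mm and grips with 20 to 120 N. Pads are 22 mm wide; open, the fingers measure 114 mm over their backs; the gripper's body (76 mm by 85 mm) begins 54 mm behind the grasp point. The pads swing forward as they close: fully open they stand 13 mm farther back than shut.
Start: joints at [-78.209, 22.827, 2.584, 88.041, -1.071, 69.15, -2.905], TCP at [195.044, 620.079, 250.347] pointing down, gripper open.
Joint ranges: [-161.44, 161.44], [-28.35, 127.94], [-78.24, 83.42], [0, 140.83], [-78.03, 258.03], [13.02, 114.36], [-168.23, 168.23]. Speed limits (degrees/s): [147.25, 147.25, 180, 180, 180, 180, 180].

INTERFACE

Orientations are given as a 3x3 rotation matrix whose columns are the frame's x, y, z axes.
In Python, from plant import read_state, grab_frame, close_job, nose_length gives the robot as it stands.
- The arm moves only by the tool drive_tool, never from a script. Its argument "commands" is a list of rows, each a list of 2 entries, a list of its own where there are three numbers: the shift along the tool's x, y, z in cm, then the turn, a rotation vector about the tool's x, y, z in degrees. A call has 1 to 10 rows; each row shifts and turns the commanded pose from where the row before left it, along the tool's axes as they then stand; what a row does not reach is not made up. A row lasts 1/10 s, in which the tool goes at most 50 mm and 8.59 degrees, less where a joint would pass 70% of its speed; a pose out of reach is approached as far as the arm can. A call with a gripper value outside its range is refused whole. "gripper" is the finger opening in cm, from 0 to 8.54, set as the call begins (left out, the last holds). The fingers move at their own pace and stop on an object; "force" is the grip in N (left out, the last holds). Time passes only in rows, so rows that do not move let the fingers close. It gives the time, the measured TCP pose, the force, the opening and the grip force at its end, in the units of the state.
- read_state(): the state, without advancing time (a new reading comes with each control period).
- grab_frame(name): name is "side" or "top" or "wrist"; returns a dict with "img" (400x640x3 uint8, red, green, blue), "K" (3x3 intrinsics, pixels), "T" (4x4, takes a point from camera to world coordinates). Camera axes: x right, y down, z forward; pixel columns grow to the right and rows downward; lengths in mm; the calibration is good to about 2 mm. A picture is of the moment at which its call begins. There is no depth.
- close_job(): hands the job in; it is judged then, once.
The state is a dict: "time": time; "joint_pos": joint angles; "joint_velocities": joint speeds; "joint_torque": joint torques, N m; "ee_pos": TCP position; "tool_rot": TCP orientation; "ft_force": force on the tool from outside, world axes, zero at the start; "ft_torque": the same for the moment, N m; "gripper_width": finger opening in mm; "grasp_force": force on a finger pad.
Only numpy, scipy, OpenCV 4.12 (cv2) and the standard library are available. Lean on these libraries where they do the work, as an engineer would, in place of code of your own. Each camera call takes 0.05 s, during which the arm holds its last target. There are 200 camera calls.

## Working session

There is one attempt and no reset: what is moved stays moved. The work goes in short steps, Python scripts to look and compute and a tool call to move; the robot and the scene stay as the last step left them, time stands still between calls to the robot, and variables do not carry over. Pictures are saved under pics/ and viewed, at most 13 in all, crops included, and the job is handed in when it is done.

Besides the shell and the picture viewer there is one more tool, called after "Emit:" by a JSON object that holds its "name" and its "arguments", one argument or row to a line. drive_tool: Moves the arm, as the interface text tells. Its arguments: {"type":"object","properties":{"commands":{"type":"array"},"gripper":{"type":"number"},"force":{"type":"number"}},"required":["commands"]}

```bash
ls; mkdir -p pics; python3 - <<'E'
from plant import *
import cv2
s=read_state();print(s['time'],s['ee_pos'],s['tool_rot'],s['gripper_width'],nose_length)
for n in('top','side'):
    f=grab_frame(n);cv2.imwrite(f'pics/{n}0.png',f['img'][:,:,::-1]);print(n,f['K'].round(1).tolist(),f['T'].round(3).tolist())
E
```

```text
pics
0.0 [194.86502752 619.466786   249.25737451] [[-9.53945158e-01  2.99980723e-01 -4.48105211e-04]
 [ 2.99981019e-01  9.53943216e-01 -1.93098484e-03]
 [-1.51791303e-04 -1.97647670e-03 -9.99998035e-01]] 85.148124868609 19.0
top [[425.0, 0.0, 310.9], [0.0, 425.0, 201.5], [0.0, 0.0, 1.0]] [[0.003, -0.992, 0.128, 353.726], [-1.0, -0.001, 0.017, -13.838], [-0.017, -0.128, -0.992, 1382.99], [0.0, 0.0, 0.0, 1.0]]
side [[519.8, 0.0, 325.8], [0.0, 519.8, 203.1], [0.0, 0.0, 1.0]] [[-0.999, -0.016, 0.03, 457.772], [-0.033, 0.636, -0.771, 1335.2], [-0.006, -0.771, -0.637, 1167.568], [0.0, 0.0, 0.0, 1.0]]
```

View pics/top0.png

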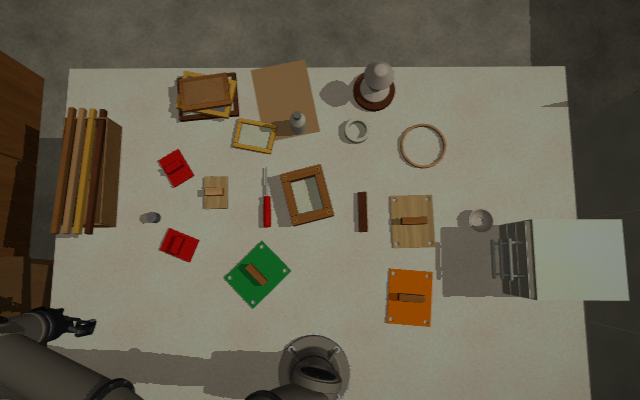

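View pics/side0.png

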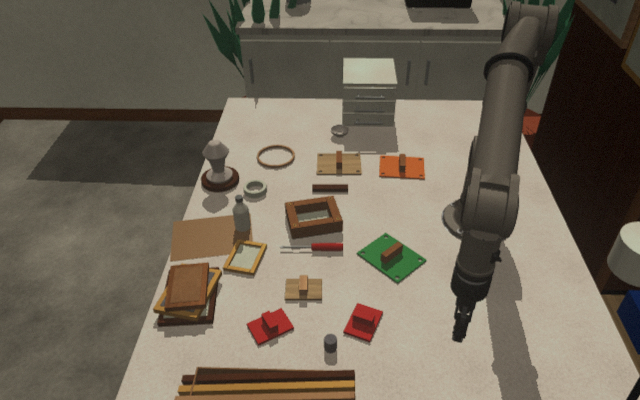

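```bash
cat > h.py <<'E'
import numpy as np,cv2
from plant import *
def ray(f,uv,z):
    """pixels -> world points on plane z"""
    uv=np.atleast_2d(uv).astype(float);d=np.c_[uv,np.ones(len(uv))]@np.linalg.inv(f['K']).T@f['T'][:3,:3].T
    o=f['T'][:3,3];return o+d*((z-o[2])/d[:,2])[:,None]
def rect(pts):
    """min-area rect of world points: centre, sizes, angle of long side in deg"""
    (c,(a,b),t)=cv2.minAreaRect(pts[:,:2].astype(np.float32))
    if a<b:a,b,t=b,a,t+90
    return np.round(c,1),np.round((a,b),1),round((t+90)%180-90,2)
E
python3 - <<'E'
from h import *
f=grab_frame('top');im=f['img']
hsv=cv2.cvtColor(im,cv2.COLOR_RGB2HSV)
for n,p in dict(ins=(207,182),ins2=(222,203),blk=(214,192),cover=(400,205),bat=(411,220),frame=(288,183),table=(340,280)).items(): print(n,hsv[p[1],p[0]])
a=cv2.resize(im[165:220,190:245],(380,380),interpolation=cv2.INTER_CUBIC);b=cv2.resize(im[190:250,380:440],(380,380),interpolation=cv2.INTER_CUBIC)
cv2.imwrite('pics/crop.png',np.hstack([a,b])[:,:,::-1])
for n,uv,z in(('ins',(215,192),10),('cov',(411.5,220.5),6),('frame',(306,194.5),50)):print(n,ray(f,uv,z).round())
E
```

```text
ins [ 18 129 130]
ins2 [ 18 131 121]
blk [ 16 142 145]
cover [ 18 129 132]
bat [ 15 194 100]
frame [ 15 187 101]
table [ 22  44 145]
ins [[563. 325.  10.]]
cov [[ 470. -315.    6.]]
frame [[549.  25.  50.]]
```

View pics/crop.png

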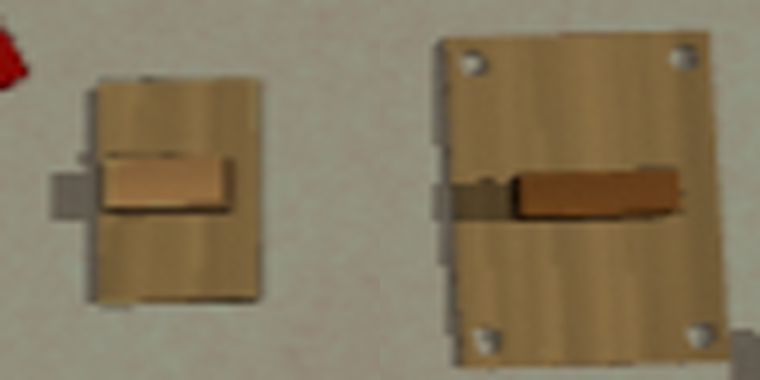

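The insert is the bare plywood part at (215,192): plywood with a pale block. The two at (175,168) and (180,245) are red. The cover is the plywood plate at (411,220), with four holes and a brown batten. The plates at (258,274) and (410,297) are green and orange. The crop confirms both, and the frame is at (306,195). I'll go above the insert.

Emit:
{"name": "drive_tool", "arguments": {
  "commands": [
    [[-4.4, -1.7, 0], [0, 0, 0]],
    [[-4.4, -1.7, 0], [0, 0, 0]],
    [[-4.4, -1.7, 0], [0, 0, 0]],
    [[-4.4, -1.7, 0], [0, 0, 0]],
    [[-4.4, -1.7, 0], [0, 0, 0]],
    [[-4.4, -1.7, 0], [0, 0, 0]],
    [[-4.4, -1.7, 0], [0, 0, 0]],
    [[-4.4, -1.7, 0], [0, 0, 0]],
    [[-4.4, -1.7, 0], [0, 0, 0]],
    [[-4.4, -1.7, 0], [0, 0, 0]]
  ]
}}

```text
time: 1.15
ee_pos: [564.9, 324.5, 250.1]
tool_rot: [[-0.954, 0.3, -0.0], [0.3, 0.954, 0.0], [0.0, -0.0, -1.0]]
ft_force: [0.2, 1.9, -0.0]
gripper_width: 85.3
grasp_force: 0.0
```

Emit:
{"name": "drive_tool", "arguments": {
  "commands": [
    [[0, 0, 0], [0, 0, 8]],
    [[0, 0, 0], [0, 0, 8]],
    [[0, 0, 0], [0, 0, 8]],
    [[0, 0, 0], [0, 0, 8]],
    [[0, 0, 0], [0, 0, 8]],
    [[0, 0, 0], [0, 0, 8]],
    [[0, 0, 0], [0, 0, 8]],
    [[0, 0, 0], [0, 0, 8]],
    [[0, 0, 0], [0, 0, 8]],
    [[0, 0, 0], [0, 0, 0.5]]
  ]
}}

```text
time: 2.15
ee_pos: [563.5, 325.9, 249.9]
tool_rot: [[-0.001, 1.0, -0.0], [1.0, 0.001, -0.001], [-0.001, -0.0, -1.0]]
ft_force: [-0.5, 0.4, -0.5]
gripper_width: 85.3
grasp_force: 0.0
```

```bash
python3 - <<'E'
from h import *
s=read_state();print(s['time'],s['ee_pos'].round(1),s['tool_rot'].round(3).tolist(),s['joint_pos'])
f=grab_frame('wrist');cv2.imwrite('pics/w1.png',f['img'][:,:,::-1]);print(f['K'].round(1).tolist(),f['T'].round(3).tolist())
E
```

```text
2.15 [563.5 325.9 249.9] [[-0.001, 1.0, -0.0], [1.0, 0.001, -0.001], [-0.001, -0.0, -1.0]] [-53.43636906  25.04365576  27.35906065  88.42359263 -11.965145
  69.4979807  -24.03046107]
[[319.1, 0.0, 322.0], [0.0, 319.1, 199.0], [0.0, 0.0, 1.0]] [[1.0, -0.0, -0.001, 563.69], [-0.0, -0.962, -0.273, 394.74], [-0.001, 0.273, -0.962, 373.039], [0.0, 0.0, 0.0, 1.0]]
```

View pics/w1.png

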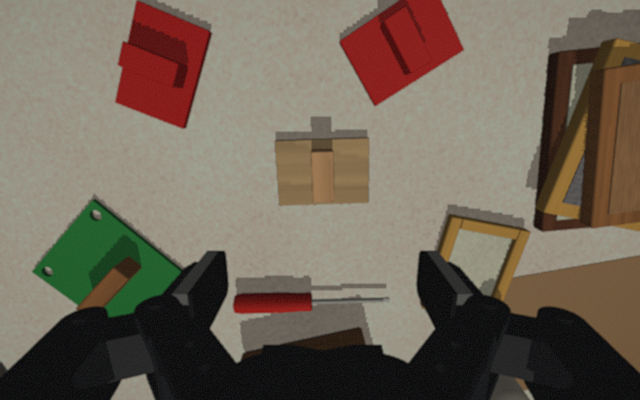

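The wrist view shows the insert's board at columns 276–369, rows 130–205, with its block at (322,175). I'll measure it precisely, and the frame from the top view.

```bash
cat >> h.py <<'E'
def blob(f,seed,lo,hi):
    """contour of the colour blob around a seed pixel"""
    m=cv2.inRange(cv2.cvtColor(f['img'],cv2.COLOR_RGB2HSV),lo,hi);m=cv2.morphologyEx(m,cv2.MORPH_CLOSE,np.ones((5,5)))
    cs=cv2.findContours(m,cv2.RETR_EXTERNAL,cv2.CHAIN_APPROX_NONE)[0]
    return min((c for c in cs if len(c)>30),key=lambda c:-cv2.pointPolygonTest(c,seed,True))[:,0]
E
python3 - <<'E'
from h import *
f=grab_frame('wrist')
c=blob(f,(300,170),(8,90,60),(25,255,255));print('ins',c.min(0),c.max(0),rect(ray(f,c,10)))
m=blob(f,(322,175),(8,90,60),(16,255,255));print('blk?',m.min(0),m.max(0),rect(ray(f,m,36)))
f=grab_frame('top')
for n,s,z,lo in(('ins',(207,182),10,90),('cov',(400,205),6,90),('frame',(288,183),50,90)):
    c=blob(f,s,(8,lo,60),(25,255,255));print(n,rect(ray(f,c,z)))
E
```

```text
ins [275 138] [368 204] (array([563.7, 324.3]), array([104.8,  75.5]), 1.63)
blk? [310 144] [338 202] (array([565.9, 327.3]), array([63.6, 29.2]), -88.57)
ins (array([562.2, 323.4]), array([106.4,  76.1]), 1.62)
cov (array([ 469.1, -316.8]), array([169.4, 135.9]), 1.71)
frame (array([548.2,  23.8]), array([172.6, 135.3]), 14.5)
```

Emit:
{"name": "drive_tool", "arguments": {
  "commands": [
    [[-0.2, 0, 4], [0, 0, -1.6]],
    [[0, 0, 4], [0, 0, 0]],
    [[0, 0, 4], [0, 0, 0]],
    [[0, 0, 4], [0, 0, 0]],
    [[0, 0, 3], [0, 0, 0]],
    [[0, 0, 1.5], [0, 0, 0]],
    [[0, 0, 0.9], [0, 0, 0]],
    [[0, 0, 0], [0, 0, 0]],
    [[0, 0, 0], [0, 0, 0]]
  ],
  "gripper": 5,
  "force": 30
}}

```text
time: 3.2
ee_pos: [565.0, 324.4, 37.8]
tool_rot: [[-0.029, 1.0, 0.002], [1.0, 0.029, 0.002], [0.002, 0.002, -1.0]]
ft_force: [-0.5, -0.2, 0.3]
gripper_width: 50.0
grasp_force: 0.0
```

Emit:
{"name": "drive_tool", "arguments": {
  "commands": [
    [[0, 0, 0], [0, 0, 0]],
    [[0, 0, 0], [0, 0, 0]],
    [[0, 0, 0], [0, 0, 0]],
    [[0, 0, 0], [0, 0, 0]],
    [[0, 0, 0], [0, 0, 0]],
    [[0, 0, 0], [0, 0, 0]],
    [[0, 0, 0], [0, 0, 0]],
    [[0, 0, 0], [0, 0, 0]]
  ],
  "gripper": 1.5,
  "force": 40
}}

```text
time: 4.0
ee_pos: [564.8, 324.5, 38.0]
tool_rot: [[-0.029, 1.0, 0.002], [1.0, 0.029, 0.002], [0.002, 0.002, -1.0]]
ft_force: [-1.0, -0.2, 5.8]
gripper_width: 23.1
grasp_force: 41.3
```

Emit:
{"name": "drive_tool", "arguments": {
  "commands": [
    [[0, 0, -1], [0, 0, 0]],
    [[0, 0, -3], [0, 0, 0]],
    [[0, 0, -4.5], [0, 0, 0]],
    [[0, 0, -4.5], [0, 0, 0]],
    [[0, 0, -4.5], [0, 0, 0]],
    [[0, 0, -3.5], [0, 0, 0]],
    [[0, 0, -1], [0, 0, 0]]
  ]
}}

```text
time: 4.7
ee_pos: [565.6, 324.4, 261.5]
tool_rot: [[-0.028, 1.0, 0.007], [1.0, 0.028, 0.005], [0.004, 0.007, -1.0]]
ft_force: [0.3, 0.3, -1.5]
gripper_width: 23.0
grasp_force: 40.4
```

Emit:
{"name": "drive_tool", "arguments": {
  "commands": [
    [[-2.8, -0.1, 0], [0, 0, 0]],
    [[-4, -0.1, 0], [0, 0, 0]],
    [[-4, -0.1, 0], [0, 0, -2]],
    [[-4, 0, 0], [0, 0, -2.5]],
    [[-4, 0, 0], [0, 0, -2.5]],
    [[-4, 0.2, 0], [0, 0, -2.5]],
    [[-4, 0.4, 0], [0, 0, -2.5]],
    [[-4, 0.6, 0], [0, 0, -0.9]],
    [[-4, 0.8, 0], [0, 0, 0]],
    [[-2, 0.5, 0], [0, 0, 0]]
  ]
}}

```text
time: 5.7
ee_pos: [632.7, -38.9, 255.1]
tool_rot: [[-0.246, 0.969, -0.002], [0.969, 0.246, -0.003], [-0.002, -0.003, -1.0]]
ft_force: [-0.6, 0.1, -1.4]
gripper_width: 23.1
grasp_force: 40.3
```

Emit:
{"name": "drive_tool", "arguments": {
  "commands": [
    [[0, 0, 0], [0, 0, 0]],
    [[0, 0, 0], [0, 0, 0]],
    [[0, 0, 0], [0, 0, 0]],
    [[0, 0, 0], [0, 0, 0]]
  ]
}}

```text
time: 6.1
ee_pos: [632.8, -32.0, 255.9]
tool_rot: [[-0.254, 0.967, -0.001], [0.967, 0.254, 0.001], [0.001, -0.001, -1.0]]
ft_force: [0.5, -0.2, -0.8]
gripper_width: 23.0
grasp_force: 40.3
```

```bash
python3 - <<'E'
from h import *
s=read_state();print(s['time'],s['ee_pos'].round(1),s['tool_rot'].round(3).tolist(),s['gripper_width'])
f=grab_frame('wrist');cv2.imwrite('pics/w2.png',f['img'][:,:,::-1]);np.savez('w2.npz',**f)
E
```

```text
6.1 [632.8 -32.  255.9] [[-0.254, 0.967, -0.001], [0.967, 0.254, 0.001], [0.001, -0.001, -1.0]] 22.979517050783485
```

View pics/w2.png

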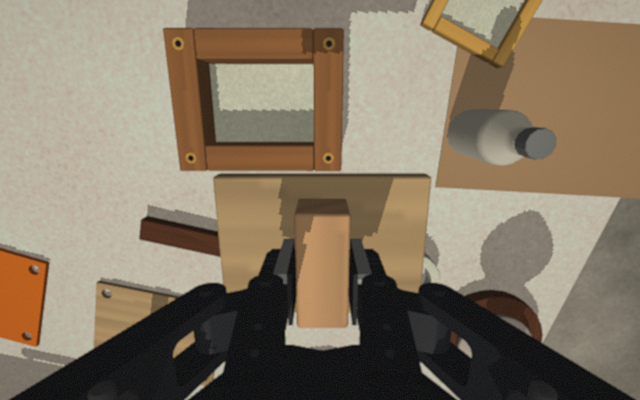

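The four frame holes are at (178,43), (329,43), (328,158) and (190,158). The held insert's outer edge runs from (216,178) to (430,178). The TCP is about 80 mm too far in x, which doesn't matter. Next I'll measure the holes and the insert in the grip.

```bash
cat >> h.py <<'E'
def dot(f,p,r=7):
    """intensity-weighted dark centroid and collar-circle centre near a pixel"""
    g=cv2.cvtColor(f['img'],cv2.COLOR_RGB2GRAY).astype(float);x,y=p
    w=g[y-r:y+r+1,x-r:x+r+1];k=np.clip(0.6*np.median(w)-w,0,None);Y,X=np.mgrid[-r:r+1,-r:r+1];k=k*(X**2+Y**2<=25)
    return np.array([x+(k*X).sum()/k.sum(),y+(k*Y).sum()/k.sum()])
def pose(P,model=np.array([[71,54],[-71,54],[-71,-54],[71,-54]])):
    """rigid fit model->P (2D): centre, angle deg, residuals"""
    c=P.mean(0);z=((P-c)@[1,1j]*np.conj(model@[1,1j])).sum();a=np.angle(z);R=np.array([[np.cos(a),-np.sin(a)],[np.sin(a),np.cos(a)]])
    return c,np.degrees(a),np.linalg.norm(P-c-model@R.T,axis=1)
E
python3 - <<'E'
from h import *
f=dict(np.load('w2.npz'))
uv=np.array([dot(f,p) for p in((329,43),(178,43),(190,158),(328,158))]);print(uv.round(1))
P=ray(f,uv,50)[:,:2];print(P.round(1));print(pose(P))
# outline of the frame top for cross-check
c=blob(f,(255,45),(8,90,40),(25,255,255));print('outline',rect(ray(f,c,50)))
# insert outer top edge
g=cv2.cvtColor(f['img'],cv2.COLOR_RGB2GRAY).astype(int)
for u in(225,250,270,380,400,420):print(u,g[170:184,u])
print(g[200,208:222],g[200,422:436])
E
```

```text
[[328.6  43.2]
 [177.7  43.1]
 [190.4 157.6]
 [327.9 157.9]]
[[606.1  93.6]
 [468.5  57.9]
 [495.7 -46.8]
 [633.4 -11.2]]
(array([550.91713332,  23.35950531]), np.float64(14.549322566491945), array([0.1731725 , 0.16688913, 0.12553555, 0.19453715]))
outline (array([595.9, -64.2]), array([326.2, 316.8]), -75.39)
225 [128 167 174 128  70  51  64  88 108 124 130 131 129 130]
250 [131 169 174 131  69  53  70  92 111 127 136 134 131 129]
270 [127 166 169 126  70  59  74  95 117 136 145 144 143 142]
380 [185 184 167 121  71  57  73  88  95  98 100  99  97 100]
400 [190 189 173 127  73  59  75  99 122 140 148 147 146 143]
420 [192 190 174 127  74  60  75  99 123 140 148 147 145 147]
[184 185 189 187 189 187 172 143 131 135 137 137 135 137] [149 148 149 149 147 142 138 164 186 191 191 190 188 189]
```

```bash
python3 - <<'E'
from h import *
f=dict(np.load('w2.npz'));t=np.array([632.8,-32.0]);R=np.array([[-.254,.967],[.967,.254]])
for z in(226,228,230):
    q=ray(f,[(214.7,200),(428.7,200),(225,177),(420,177)],z)[:,:2]
    l=(q-t)@R; print(z,l.round(1).tolist(),'width',np.linalg.norm(q[1]-q[0]).round(1),'edge angle',np.degrees(np.arctan2(*(q[3]-q[2])[::-1])).round(2))
E
```

```text
226 [[25.0, -53.7], [24.8, 53.2], [36.7, -47.5], [36.5, 47.9]] width 106.8 edge angle 14.63
228 [[25.5, -53.0], [25.4, 52.5], [37.1, -46.9], [36.9, 47.2]] width 105.4 edge angle 14.63
230 [[26.1, -52.2], [26.0, 51.8], [37.5, -46.3], [37.4, 46.6]] width 104.0 edge angle 14.63
```

Emit:
{"name": "drive_tool", "arguments": {
  "commands": [
    [[2.5, -2.2, 0], [0, 0, 0]],
    [[2.5, -2.2, 0], [0, 0, 0]],
    [[2.5, -2.1, 0], [0, 0, 0]],
    [[0, 0, 3], [0, 0, 0]],
    [[0, 0, 4], [0, 0, 0]],
    [[0, 0, 4], [0, 0, 0]],
    [[0, 0, 3], [0, 0, 0]],
    [[0, 0, 2], [0, 0, 0]],
    [[0, 0, 0], [0, 0, 0]],
    [[0, 0, 0], [0, 0, 0]]
  ]
}}

```text
time: 7.15
ee_pos: [551.8, 22.9, 96.8]
tool_rot: [[-0.252, 0.968, 0.001], [0.968, 0.252, 0.0], [0.0, 0.001, -1.0]]
ft_force: [0.5, 0.2, -0.3]
gripper_width: 23.0
grasp_force: 40.3
```

```bash
python3 - <<'E'
from h import *
s=read_state();print(s['time'],s['ee_pos'].round(1),s['tool_rot'].round(3).tolist(),s['gripper_width'])
f=grab_frame('wrist');cv2.imwrite('pics/w3.png',f['img'][:,:,::-1]);np.savez('w3.npz',**f)
E
```

```text
7.15 [551.8  22.9  96.8] [[-0.252, 0.968, 0.001], [0.968, 0.252, 0.0], [0.0, 0.001, -1.0]] 22.992868651459826
```

View pics/w3.png

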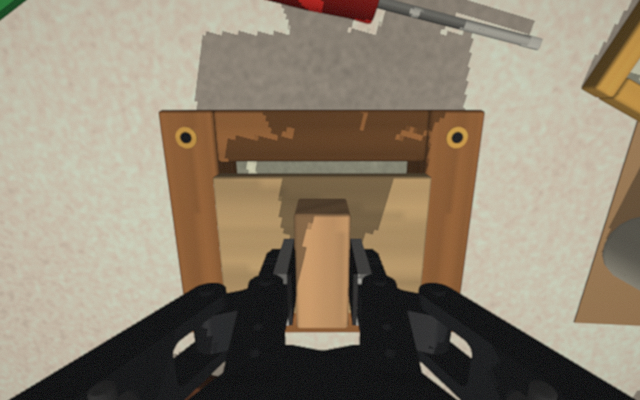

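The view shows the near holes at (186,137) and (457,137) and the insert edge at row 177, columns 215–429. I'll compute the offset left over at this close range.

```bash
python3 - <<'E'
from h import *
f=dict(np.load('w3.npz'));t=np.array([551.8,22.9]);R=np.array([[-.252,.968],[.968,.252]])
h=[dot(f,p,10) for p in((186,137),(457,137))];H=(ray(f,h,50)[:,:2]-t)@R
print(np.round(h,1),H.round(1),'d',np.linalg.norm(H[1]-H[0]).round(1),'ang',np.degrees(np.arctan2(*(H[1]-H[0]))).round(2),'frame centre in tool',(H.mean(0)-[54,0]).round(2))
for z in(67,69):
    q=(ray(f,[(214.7,200),(428.7,200),(225,177),(420,177)],z)[:,:2]-t)@R
    print(z,'width',(q[1,1]-q[0,1]).round(1),'ins centre',(q[2:,0].mean()-38.5).round(2),q[:2,1].mean().round(2),q.round(1).tolist())
g=cv2.cvtColor(f['img'],cv2.COLOR_RGB2GRAY).astype(int)
for u in(225,250,400,420):print(u,g[170:184,u])
print(g[200,208:222],g[200,422:436])
E
```

```text
[[185.5 137.3]
 [456.9 137.2]] [[ 54.3 -71.7]
 [ 54.2  70.8]] d 142.5 ang -0.05 frame centre in tool [ 0.28 -0.43]
67 width 106.8 ins centre -1.96 -0.2 [[24.9, -53.6], [24.8, 53.2], [36.6, -47.5], [36.5, 47.9]]
69 width 105.4 ins centre -1.54 -0.2 [[25.5, -52.9], [25.3, 52.5], [37.0, -46.9], [36.9, 47.3]]
225 [ 44  45  47  51  54  58  70  91 113 130 137 137 137 136]
250 [194 189 174 129  70  58  74  95 119 136 141 139 137 136]
400 [127 130 122  94  66  63  79 101 128 147 154 153 151 151]
420 [ 46  45  49  56  61  68  79 105 128 147 153 153 151 152]
[106 103 104 103 102 100 105 119 136 141 143 140 142 142] [155 154 156 155 152 150 135 118 104 106 104 106 102 103]
```

Emit:
{"name": "drive_tool", "arguments": {
  "commands": [
    [[0.2, 0, 0], [0, 0, 0]],
    [[0, 0, 0.5], [0, 0, 0]],
    [[0, 0, 0.5], [0, 0, 0]],
    [[0, 0, 0.5], [0, 0, 0]],
    [[0, 0, 0.5], [0, 0, 0]],
    [[0, 0, 0], [0, 0, 0]]
  ]
}}

```text
time: 7.8
ee_pos: [550.3, 24.3, 75.3]
tool_rot: [[-0.251, 0.968, -0.002], [0.968, 0.251, -0.0], [0.0, -0.002, -1.0]]
ft_force: [0.6, 0.0, -1.3]
gripper_width: 22.9
grasp_force: 40.3
```

Emit:
{"name": "drive_tool", "arguments": {
  "commands": [
    [[0, 0, 0.5], [0, 0, 0]],
    [[0, 0, 0.5], [0, 0, 0]],
    [[0, 0, 0.5], [0, 0, 0]],
    [[0, 0, 0.5], [0, 0, 0]],
    [[0, 0, 0.2], [0, 0, 0]],
    [[0, 0, 0], [0, 0, 0]]
  ]
}}

```text
time: 8.4
ee_pos: [550.7, 24.4, 53.9]
tool_rot: [[-0.251, 0.968, -0.001], [0.968, 0.251, -0.0], [0.0, -0.001, -1.0]]
ft_force: [-0.3, 0.0, -1.4]
gripper_width: 23.0
grasp_force: 40.3
```

No contact and well inside the pocket. I'll lower the last 4 mm.

Emit:
{"name": "drive_tool", "arguments": {
  "commands": [
    [[0, 0, 0.1], [0, 0, 0]],
    [[0, 0, 0.1], [0, 0, 0]],
    [[0, 0, 0.1], [0, 0, 0]],
    [[0, 0, 0.1], [0, 0, 0]],
    [[0, 0, 0], [0, 0, 0]],
    [[0, 0, 0], [0, 0, 0]]
  ]
}}

```text
time: 9.0
ee_pos: [551.0, 24.4, 50.3]
tool_rot: [[-0.251, 0.968, 0.0], [0.968, 0.251, 0.0], [0.0, 0.0, -1.0]]
ft_force: [-0.2, -0.3, -1.8]
gripper_width: 22.8
grasp_force: 40.3
```

Emit:
{"name": "drive_tool", "arguments": {
  "commands": [
    [[0, 0, 0.05], [0, 0, 0]],
    [[0, 0, 0.05], [0, 0, 0]],
    [[0, 0, 0], [0, 0, 0]],
    [[0, 0, 0], [0, 0, 0]]
  ]
}}

```text
time: 9.4
ee_pos: [551.1, 24.4, 49.9]
tool_rot: [[-0.251, 0.968, 0.0], [0.968, 0.251, 0.001], [0.0, 0.0, -1.0]]
ft_force: [-1.5, -0.9, 5.8]
gripper_width: 23.1
grasp_force: 41.2
```

The floor contact comes at the expected height (TCP 50). I'll release and raise.

Emit:
{"name": "drive_tool", "arguments": {
  "commands": [
    [[0, 0, 0], [0, 0, 0]],
    [[0, 0, 0], [0, 0, 0]],
    [[0, 0, 0], [0, 0, 0]],
    [[0, 0, 0], [0, 0, 0]],
    [[0, 0, -1], [0, 0, 0]],
    [[0, 0, -4], [0, 0, 0]],
    [[0, 0, -4.5], [0, 0, 0]],
    [[0, 0, -4.5], [0, 0, 0]],
    [[0, 0, -4.5], [0, 0, 0]],
    [[0, 0, 0], [0, 0, 0]]
  ],
  "gripper": 4
}}

```text
time: 10.4
ee_pos: [555.2, 23.9, 241.7]
tool_rot: [[-0.25, 0.968, 0.014], [0.968, 0.25, 0.003], [-0.001, 0.014, -1.0]]
ft_force: [0.8, -0.4, 0.5]
gripper_width: 40.1
grasp_force: 0.0
```

```bash
python3 - <<'E'
from h import *
s=read_state();print(s['time'],s['ee_pos'].round(1),s['tool_rot'].round(3).tolist(),s['gripper_width'])
f=grab_frame('wrist');cv2.imwrite('pics/w4.png',f['img'][:,:,::-1]);np.savez('w4.npz',**f)
E
```

```text
10.4 [555.2  23.9 241.7] [[-0.25, 0.968, 0.014], [0.968, 0.25, 0.003], [-0.001, 0.014, -1.0]] 40.058577077383944
```

View pics/w4.png

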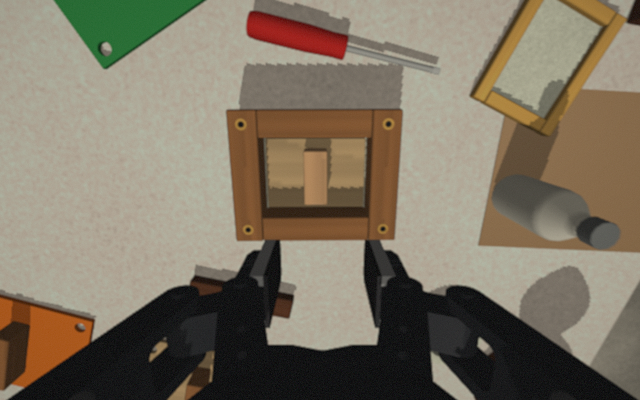

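The insert is seated: board at columns 265–366, block at (316,177), inside the pocket and level. Next I'll go above the cover.

Emit:
{"name": "drive_tool", "arguments": {
  "commands": [
    [[-3.9, -2.1, 0], [0, 0, 0]],
    [[-3.9, -2.1, 0], [0, 0, 0]],
    [[-3.9, -2.1, 0], [0, 0, 0]],
    [[-3.9, -2.1, 0], [0, 0, 0]],
    [[-3.9, -2.1, 0], [0, 0, 0]],
    [[-3.9, -2.1, 0], [0, 0, 0]],
    [[-3.9, -2.1, 0], [0, 0, 0]],
    [[-3.6, -2, 0], [0, 0, 0]],
    [[0, 0, 0], [0, 0, 6.4]],
    [[0, 0, 0], [0, 0, 6.4]]
  ]
}}

```text
time: 11.45
ee_pos: [464.8, -318.3, 233.1]
tool_rot: [[-0.021, 1.0, -0.002], [1.0, 0.021, 0.001], [0.001, -0.002, -1.0]]
ft_force: [1.0, 0.7, 0.5]
gripper_width: 40.2
grasp_force: 0.0
```

Emit:
{"name": "drive_tool", "arguments": {
  "commands": [
    [[0, 0, 0], [0, 0, 0]],
    [[0, 0, 0], [0, 0, 0]],
    [[0, 0, 0], [0, 0, 0]],
    [[0, 0, 0], [0, 0, 0]]
  ]
}}

```text
time: 11.85
ee_pos: [467.0, -316.2, 234.1]
tool_rot: [[-0.032, 0.999, -0.0], [0.999, 0.032, 0.0], [0.0, -0.0, -1.0]]
ft_force: [0.8, -0.1, -0.6]
gripper_width: 40.0
grasp_force: 0.0
```

```bash
python3 - <<'E'
from h import *
f=dict(np.load('w4.npz'));uv=[dot(f,p) for p in((389,124),(241,124),(248,230),(382,229))];print('frame',pose(ray(f,uv,50)[:,:2]))
s=read_state();print(s['time'],s['ee_pos'].round(1),s['tool_rot'].round(3).tolist(),s['joint_pos'])
f=grab_frame('wrist');cv2.imwrite('pics/w5.png',f['img'][:,:,::-1]);np.savez('w5.npz',**f)
for r in range(120,240,20):
    c=blob(f,(270,r),(8,90,60),(25,255,255));
print('cover outline',c.min(0),c.max(0),rect(ray(f,c,6)))
E
```

```text
frame (array([550.56567356,  23.3234506 ]), np.float64(14.550702108256072), array([0.05517225, 0.02581748, 0.07197162, 0.07359622]))
11.85 [ 467.  -316.2  234.1] [[-0.032, 0.999, -0.0], [0.999, 0.032, 0.0], [0.0, -0.0, -1.0]] [ -5.11915437  19.11890091  43.74990956 102.04438722 -14.52765099
  64.64705815  45.17800107]
cover outline [247 112] [404 230] (array([ 470. , -317.9]), array([168.4, 134.1]), 1.68)
```

View pics/w5.png

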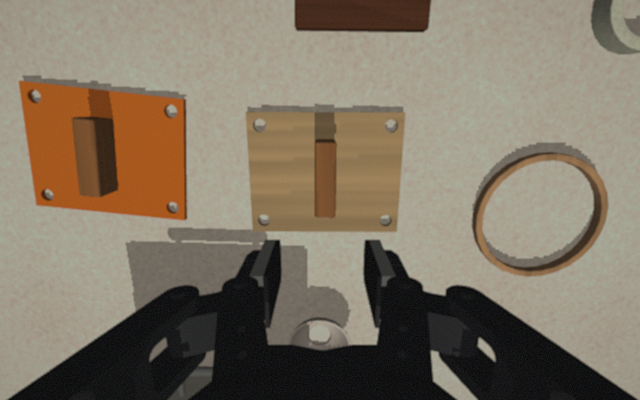

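The cover plate spans columns 247–404, rows 112–230, batten at (325,180). I'll descend and grip the batten.

Emit:
{"name": "drive_tool", "arguments": {
  "commands": [
    [[-0.2, 0.3, 3], [0, 0, 0.1]],
    [[0, 0, 4], [0, 0, 0]],
    [[0, 0, 4], [0, 0, 0]],
    [[0, 0, 4], [0, 0, 0]],
    [[0, 0, 3], [0, 0, 0]],
    [[0, 0, 1.5], [0, 0, 0]],
    [[0, 0, 0.5], [0, 0, 0]],
    [[0, 0, 0], [0, 0, 0]],
    [[0, 0, 0], [0, 0, 0]],
    [[0, 0, 0], [0, 0, 0]]
  ]
}}

```text
time: 12.9
ee_pos: [471.1, -319.2, 35.8]
tool_rot: [[-0.029, 1.0, 0.003], [1.0, 0.029, -0.001], [-0.001, 0.003, -1.0]]
ft_force: [0.2, -0.3, 0.2]
gripper_width: 39.9
grasp_force: 0.0
```

Emit:
{"name": "drive_tool", "arguments": {
  "commands": [
    [[0, 0, 0], [0, 0, 0]],
    [[0, 0, 0], [0, 0, 0]],
    [[0, 0, 0], [0, 0, 0]],
    [[0, 0, 0], [0, 0, 0]],
    [[0, 0, 0], [0, 0, 0]],
    [[0, 0, 0], [0, 0, 0]],
    [[0, 0, 0], [0, 0, 0]]
  ],
  "gripper": 1.3,
  "force": 70
}}

```text
time: 13.6
ee_pos: [470.7, -318.9, 35.5]
tool_rot: [[-0.029, 1.0, 0.002], [1.0, 0.029, -0.0], [-0.0, 0.002, -1.0]]
ft_force: [0.2, 0.6, 6.7]
gripper_width: 20.4
grasp_force: 71.9
```

Emit:
{"name": "drive_tool", "arguments": {
  "commands": [
    [[0, 0, -1], [0, 0, 0]],
    [[0, 0, -3], [0, 0, 0]],
    [[0, 0, -4], [0, 0, 0]],
    [[0, 0, -4], [0, 0, 0]],
    [[0, 0, -3], [0, 0, 0]],
    [[0, 0, -1], [0, 0, 0]],
    [[0, 0, 0], [0, 0, 0]]
  ]
}}

```text
time: 14.3
ee_pos: [470.4, -318.7, 195.3]
tool_rot: [[-0.029, 1.0, 0.002], [1.0, 0.029, -0.0], [-0.001, 0.002, -1.0]]
ft_force: [-0.9, -0.2, -2.6]
gripper_width: 20.5
grasp_force: 70.8
```

Emit:
{"name": "drive_tool", "arguments": {
  "commands": [
    [[2, 0.5, 0], [0, 0, 0]],
    [[3.8, 1, 0], [0, 0, 0]],
    [[4.2, 1.1, 0], [0, 0, 0]],
    [[4.2, 1.1, 0], [0, 0, 0]],
    [[4.2, 1.1, 0], [0, 0, 0]],
    [[4.2, 1.1, 0], [0, 0, 0]],
    [[4.2, 1.1, 0], [0, 0, 0]],
    [[4.2, 1.1, 0], [0, 0, 0]],
    [[2.9, 0.9, 0], [0, 0, 0]],
    [[0, 0, 0], [0, 0, 0]]
  ]
}}

```text
time: 15.3
ee_pos: [549.7, 29.8, 191.4]
tool_rot: [[-0.038, 0.999, -0.004], [0.999, 0.038, 0.002], [0.002, -0.004, -1.0]]
ft_force: [-0.8, -0.2, -2.3]
gripper_width: 20.4
grasp_force: 70.8
```

Emit:
{"name": "drive_tool", "arguments": {
  "commands": [
    [[0, 0, 0], [0, 0, -3]],
    [[0, 0, 0], [0, 0, -4]],
    [[0, 0, 0], [0, 0, -4]],
    [[0, 0, 0], [0, 0, -1.9]],
    [[0, 0, 0], [0, 0, 0]],
    [[0, 0, 0], [0, 0, 0]],
    [[0, 0, 0], [0, 0, 0]]
  ]
}}

```text
time: 16.0
ee_pos: [549.7, 22.6, 193.5]
tool_rot: [[-0.25, 0.968, -0.001], [0.968, 0.25, -0.0], [-0.0, -0.001, -1.0]]
ft_force: [0.3, -1.3, -2.4]
gripper_width: 20.4
grasp_force: 70.7
```

Emit:
{"name": "drive_tool", "arguments": {
  "commands": [
    [[0, 0.1, 2], [0, 0, 0]],
    [[0, 0, 3], [0, 0, 0]],
    [[0, 0, 2.5], [0, 0, 0]],
    [[0, 0, 1.2], [0, 0, 0]],
    [[0, 0, 0.5], [0, 0, 0]],
    [[0, 0, 0], [0, 0, 0]],
    [[0, 0, 0], [0, 0, 0]],
    [[0, 0, 0], [0, 0, 0]]
  ]
}}

```text
time: 16.8
ee_pos: [552.2, 23.2, 103.5]
tool_rot: [[-0.251, 0.968, 0.002], [0.968, 0.251, 0.001], [-0.0, 0.003, -1.0]]
ft_force: [-0.2, 0.6, -2.9]
gripper_width: 20.4
grasp_force: 70.6
```

```bash
python3 - <<'E'
from h import *
s=read_state();print(s['time'],s['ee_pos'].round(1),s['tool_rot'].round(3).tolist(),s['gripper_width'],s['ft_force'].round(1))
f=grab_frame('wrist');np.savez('w6.npz',**f);im=f['img'];cv2.imwrite('pics/w6.png',im[:,:,::-1])
E
```

```text
16.8 [552.2  23.2 103.5] [[-0.251, 0.968, 0.002], [0.968, 0.251, 0.001], [-0.0, 0.003, -1.0]] 20.36657691401677 [-0.2  0.6 -2.9]
```

View pics/w6.png

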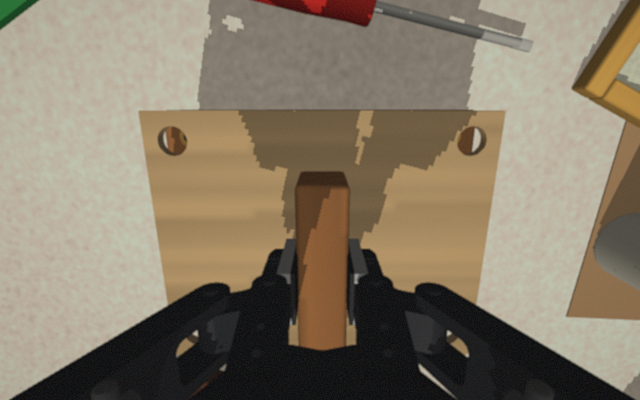

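The cover's far holes are at (172,140) and (472,140), and its far edge is on row 111, columns 139–504. I'll compare them with the frame pose.

```bash
cat > m.py <<'E'
from h import *
import sys
def cov(f,s,seeds):
    t=s[:2];R=f['R'];zt=s[2]-35.5+6;im=cv2.cvtColor(f['img'],cv2.COLOR_RGB2LAB).astype(int);C=[]
    for u,v in seeds:
        r=24;w=im[v-r:v+r+1,u-r:u+r+1];ref=np.median(w.reshape(-1,3),0)
        m=(np.abs(w-ref).sum(2)>22).astype(np.uint8);m=cv2.morphologyEx(m,cv2.MORPH_CLOSE,np.ones((3,3)))
        cs=cv2.findContours(m,cv2.RETR_EXTERNAL,cv2.CHAIN_APPROX_NONE)[0];c=max((c for c in cs if np.linalg.norm(c.mean((0,1))-r)<8),key=cv2.contourArea)[:,0]+[u-r,v-r]
        q=ray(f,c,zt)[:,:2];o,rad=cv2.minEnclosingCircle(q.astype(np.float32));C.append(o);print('hole px',c.min(0),c.max(0),'radius',round(rad,2))
    C=np.array(C);d=C[1]-C[0];mid=(C.mean(0)-t)@R
    print('spacing',np.linalg.norm(d).round(2),'angle',np.degrees(np.arctan2(d[1],d[0])).round(2),'cover centre in tool',(mid-[54,0]).round(2),'world',(t+R@(mid-[54,0])).round(1))
E
python3 - <<'E'
from m import *
f=dict(np.load('w6.npz'));f['R']=np.array([[-.251,.968],[.968,.251]])
cov(f,np.array([552.2,23.2,103.5]),((172,140),(472,140)))
g=f['img']; 
z=74
q=ray(f,[(139.5,111),(504.5,111)],z)[:,:2];print(((q-[552.2,23.2])@f['R']).round(1))
gg=cv2.cvtColor(g,cv2.COLOR_RGB2GRAY).astype(int);print(gg[105:116,200],gg[120,134:146],gg[120,496:510])
cv2.imwrite('pics/w6c.png',cv2.resize(np.hstack([g[115:165,145:200],g[115:165,445:500]]),None,fx=7,fy=7,interpolation=cv2.INTER_CUBIC)[:,:,::-1])
E
```

```text
hole px [157 126] [186 155] radius 7.09Traceback (most recent call last):
  File "<stdin>", line 3, in <module>
  File "m.py", line 8, in cov
    cs=cv2.findContours(m,cv2.RETR_EXTERNAL,cv2.CHAIN_APPROX_NONE)[0];c=max((c for c in cs if np.linalg.norm(c.mean((0,1))-r)<8),key=cv2.contourArea)[:,0]+[u-r,v-r]
                                                                        ~~~^^^^^^^^^^^^^^^^^^^^^^^^^^^^^^^^^^^^^^^^^^^^^^^^^^^^^^^^^^^^^^^^^^^^^^^^^^
ValueError: max() iterable argument is empty
```

```bash
sed -i 's/r=24/r=18/; s/-r)<8/-r)<9/' m.py; python3 - <<'E'
from m import *
f=dict(np.load('w6.npz'));f['R']=np.array([[-.251,.968],[.968,.251]])
g=f['img']; 
cv2.imwrite('pics/w6c.png',cv2.resize(np.hstack([g[115:165,145:200],g[115:165,445:500]]),None,fx=7,fy=7,interpolation=cv2.INTER_CUBIC)[:,:,::-1])
q=ray(f,[(139.5,110.5),(504.5,110.5)],74)[:,:2];print('corners',((q-[552.2,23.2])@f['R']).round(1))
gg=cv2.cvtColor(g,cv2.COLOR_RGB2GRAY).astype(int);print(gg[105:116,180],gg[120,134:146],gg[120,496:510])
cov(f,np.array([552.2,23.2,103.5]),((172,140),(472,140)))
E
```

```text
corners [[ 67.9 -84. ]
 [ 67.8  84.3]]
[184 182 183 179 162 136 133 134 135 138 135] [185 185 186 188 184 168 143 137 138 137 135 137] [141 142 141 140 141 140 141 146 168 187 186 185 186 185]
hole px [154 127] [190 155] radius 9.4
hole px [454 122] [490 158] radius 12.77
spacing 142.1 angle 14.7 cover centre in tool [-0.01  0.09] world [552.3  23.2]
```

View pics/w6c.png

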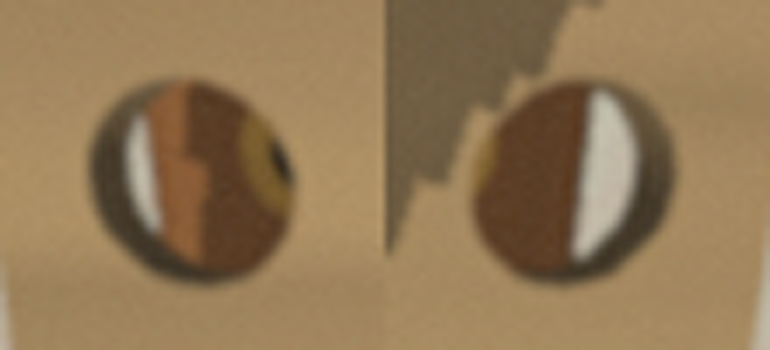

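The cover is at about (0, 0.1) mm in the tool. The frame collars seen through the holes sit about 1.2 mm towards tool −y. I'll shift by that and lower 6 mm, which puts the underside about 12 mm above the rim.

Emit:
{"name": "drive_tool", "arguments": {
  "commands": [
    [[0, -0.1, 0], [0, 0, 0]],
    [[0, 0, 0.2], [0, 0, 0]],
    [[0, 0, 0.2], [0, 0, 0]],
    [[0, 0, 0.2], [0, 0, 0]],
    [[0, 0, 0], [0, 0, 0]],
    [[0, 0, 0], [0, 0, 0]],
    [[0, 0, 0], [0, 0, 0]],
    [[0, 0, 0], [0, 0, 0]],
    [[0, 0, 0], [0, 0, 0]],
    [[0, 0, 0], [0, 0, 0]]
  ]
}}

```text
time: 17.85
ee_pos: [550.3, 22.9, 96.4]
tool_rot: [[-0.251, 0.968, 0.0], [0.968, 0.251, 0.0], [0.0, 0.0, -1.0]]
ft_force: [0.7, -0.3, -1.8]
gripper_width: 20.6
grasp_force: 70.6
```

```bash
python3 - <<'E'
from m import *
s=read_state();print(s['time'],s['ee_pos'].round(1),s['tool_rot'].round(3).tolist(),s['joint_velocities'].round(2),s['grasp_force'])
f=grab_frame('wrist');g=f['img'];t=s['ee_pos'];R=s['tool_rot'][:2,:2];zt=t[2]-29.5
hsv=cv2.cvtColor(g,cv2.COLOR_RGB2HSV)
# cover corners from row/col edges; brass seen through the holes
gg=cv2.cvtColor(g,cv2.COLOR_RGB2GRAY).astype(int)
print(gg[105:116,180],gg[120,132:148],gg[120,494:512])
cv2.imwrite('pics/w7c.png',cv2.resize(np.hstack([g[115:165,145:200],g[115:165,445:500]]),None,fx=7,fy=7,interpolation=cv2.INTER_CUBIC)[:,:,::-1])
for n,uv in(('TCP-nominal frame holes in px',None),):
    Fa=np.radians(14.55)
    for x,y in((71,54),(-71,54)):
        p=np.array([550.8+x*np.cos(Fa)-y*np.sin(Fa),23.3+x*np.sin(Fa)+y*np.cos(Fa),50]);c=f['K']@(f['T'][:3,:3].T@(p-f['T'][:3,3]));print((c[:2]/c[2]).round(1))
print(((ray(f,[(185.9,138.3)],50)[0,:2]-t[:2])@R).round(1))
E
```

```text
17.85 [550.3  22.9  96.4] [[-0.251, 0.968, 0.0], [0.968, 0.251, 0.0], [0.0, 0.0, -1.0]] [-0.01 -0.11 -0.04 -0.01 -0.01  0.2   0.05] 70.63230156898499
[181 181 182 182 180 162 139 133 135 135 135] [187 188 186 185 188 191 191 172 145 134 136 137 137 138 139 136] [142 141 141 141 141 141 143 141 140 146 168 187 188 186 185 186 187 187]
[458.8 137.1]
[187.7 137.5]
[ 53.8 -71.4]
```

View pics/w7c.png

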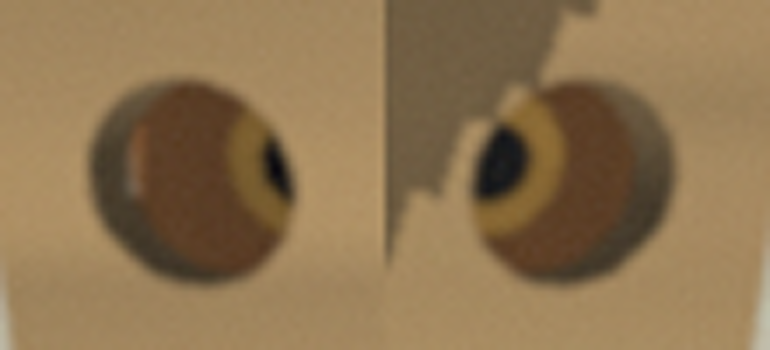

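The cover is level and still, with its underside about 11 mm above the rim. The frame collars show through its far holes, about 1 mm off centre against a 5 mm limit. I'm handing the job in.

```bash
python3 -c "
from plant import *
print(close_job())"
```

```text
the job is handed in; nothing more can be done
None
```

The job is handed in: the insert lies fully home in the pocket, let go, and the cover is held level about 11 mm above the rim, with its holes lined up to about 1 mm by camera; the hand-in returned no verdict.

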